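# Check in a culture bottle

## Robot

A 6-joint arm with a two-finger parallel gripper is mounted at the origin on the work surface. World frame = base frame: x ahead of the robot, y to its left, z up, the work surface at z = 0. Lengths are in m, angles in rad, forces in N, time in s.
With the tool pointing down it reaches from about 0.425 to 0.95 m from the base axis. Payload 3.5 kg.
Tool frame: the origin (TCP) lies midway between the tips of the shut fingers; the grasp point (between the pads) lies 19 mm behind it; z points along the fingers, y is the line along which they close (so a half turn about z gives the same grasp; the last joint's range is limited). The gripper opens to 85 mm and grips with 20 to 120 N. Pads are 22 mm wide; open, the fingers measure 114 mm over their backs; the gripper's body (76 mm by 85 mm) begins 54 mm behind the grasp point. The pads swing forward as they close: fully open they stand 13 mm farther back than shut.
Start: joints at [0.99, 0.286, 1.577, -0, 1.279, -0.15], TCP at [0.282, 0.613, 0.231] pointing down, gripper open.
Joint ranges: [-2.77, 2.77], [-0.9, 2.22], [0.21, 2.48], [-1.53, 4.67], [0.24, 2.81], [-2.84, 2.84]. Speed limits (rad/s): [2.79, 2.79, 3.14, 3.14, 3.14, 3.14].

## Interface

Orientations are given as a unit quaternion [x, y, z, w].
In Python, from plant import ctrl gives the robot as it stands. The module is installed in compiled form; this text tells all that it offers.
- The arm moves only by the shell command python3 -m inch 'ROWS' [FORCE]. ROWS is JSON, a list of rows, each a list of 5 numbers: the closure, from 0 (fully open) to 1 (shut), then the shift along the tool's x, y, z in m, then the turn about the tool's z in degrees. A call has 1 to 5 rows; each row is the pose to reach, as a shift and turn from the pose commanded when the call began, along the tool's axes at that moment; what a row does not reach only later rows make up. A row lasts 1/12 s, in which the tool goes at most 41.7 mm and 7.16 degrees, less where a joint would pass 70% of its speed; a pose out of reach is approached as far as the arm can. A call with a gripper value outside its range is refused whole. The fingers move at their own pace and stop on an object; FORCE is the grip in N (left out, the last holds). Time passes only in rows, so rows that repeat a pose let the fingers close. It gives the time, the measured TCP pose, the force, the opening and the grip force at its end, in the units of the state.
- ctrl.get_state(): the state, without advancing time (a new reading comes with each control period).
- ctrl.read_camera(name): name is "scene" or "side" or "wrist"; returns a dict with "pixels" (384x512x3 uint8, red, green, blue), "depth" (384x512 float32, m along the optical axis (not along the pixel's ray), 0 where there is no reading), "fx", "fy", "cx", "cy" (pixels), "xyz" and "rotation" of the camera in the world; the wrist camera has in their place "mount" (4x4, takes a point from camera to tool coordinates, whose origin is the TCP and whose axes are the flange's). Camera axes: x right, y down, z forward; pixel columns grow to the right and rows downward; lengths in m; the calibration is good to about 2 mm. A picture is of the moment at which its call begins: read the wrist's pose just before it.
- ctrl.sign_off(): hands the job in; it is judged then, once.
Trained networks look in a picture, given as the dict that the camera call returned (one of the last four; its "shot" number tells which), for a name from the list of things; names that differ only in an ending like _2 or _b are one class to them, and where a whole thing is asked for, a point or a joint stands for the part that bears it (a point fixed in the world has none). Each returns a list of dicts, best first, with "score" (0 to 1); they miss things now and then, are a little off and sometimes report something else, mostly with a low value. They report only what shows in the picture. A call takes as long as a camera call. They do not tell look-alikes from the thing itself.
- ctrl.spot_in(query, picture): "at" ([column, row] in pixels, amid what is visible of it).
- ctrl.tip_of(query, picture): "at" ([column, row] in pixels: a listed point, or the origin of a listed thing).
The state is a dict: "time": time; "qpos": joint angles; "dq": joint speeds; "joint_efforts": joint torques, N m; "eef_pos": TCP position; "tcp_rot": TCP orientation; "contact_force": force on the tool from outside, world axes, zero at the start; "wrist_torque": the same for the moment, N m; "opening": opening from 0.0 (shut) to 1.0 (fully open); "finger_force": force on a finger pad.
Only numpy, scipy, OpenCV 4.12 (cv2) and the standard library are available. Lean on these libraries where they do the work, as an engineer would, in place of code of your own. Each camera call takes 0.05 s, during which the arm holds its last target. There are 200 camera calls.

## Task

A culture bottle is waiting behind the red-handled slide gate of the intake chute: raise the gate so that the bottle rolls out into the tray, then push the gate fully down again. Keeping the bottle down on the tray, roll it along until its barcode faces straight up, and leave it at rest like that for a moment; only then lift it over, barcode still up, and lay it in the saddles of the scanner's cradle with its cap towards the scanner post. Let go, and leave everything else as it stands.

Things in the scene. Friction and masses are not known exactly. Their poses are not given: they have to be found in the camera images.
- intake: Fixed receiving tray with a sloping chute and a white hood (209 mm high, from x = 305 mm) behind it. Origin on the table under the tray's middle; +x up the chute (away from the robot, within 10 degrees), +y left, z up. From x = 70 mm the chute floor rises at 20 degrees between cheeks 45 mm high at y = -20 and 122. Gate at x = 110; its two dark guide posts, y = -29 and 131, are 130 mm high.
- tray_floor (a point): On the tray's flat floor (blue mat), 4 mm above the table, in line with the chute. In the intake's frame the floor spans x -100 (inner face of the front lip) to 70 mm and y -125 to 125; rims 20 mm high above the table. A released bottle rolls down towards -x and comes to rest in the tray, mostly near or against the front lip. A lidded cup stands in the tray at y about -85.
- gate (a joint): Height by which the slide gate is raised, m: 0 shut, 0.070 the most. It slides straight up and down with about 3.5 N of friction and stays where it is left; it may start a few mm open. Raised 45 mm or more it lets the bottle through.
- gate_grip (a point): Middle of the red bar handle on top of the gate: 14 mm thick (along the intake's x), 90 mm long (its y), 24 mm high, top 12 mm above this point; 108 mm above the table when shut; moves with the gate. Nothing else stands within 60 mm in front of or behind the bar at its height.
- bottle: Green-capped culture bottle lying on its side: cylinder 40 mm in diameter, 85 mm long, then shoulder and a 23 mm cap; 125 mm in all, 70 to 120 g. Origin on its axis at the cylinder's mid-length (foot at x = -42.5 mm); x points to the cap. It starts behind the gate, cap to the intake's +y. It rolls 20 mm per radian without slipping; on the flat tray it stays where it is left.
- bottle_barcode (a point): Middle of the bottle's white barcode label, on the skin 20 mm from the axis in the bottle's +z: the barcode faces straight up when the bottle's z axis points up. The label covers about 100 degrees of the body. When the bottle has come to rest by the front lip, the barcode is turned well away from up, and 30 to 90 mm of rolling away from the lip bring it up.
- bottle_cap (a point): Centre of the end face of the bottle's cap, on its axis, 82.5 mm from its origin.
- scan_station: Fixed grey base plate 265 x 100 x 12 mm with a white cradle and a post with a black scanner head (140 to 190 mm in +x from the cradle's middle, 46 mm wide, 185 to 245 mm above the table). Origin on the table under the cradle's middle; x runs along the cradle to the post, z up. It stands left or right of the intake; the tube rack stands on the other side.
- cradle (a point): Where the bottle's origin belongs, 46 mm above the table: bottle level, its x along the station's x (cap to the post). Two V saddles 10 mm long at x = -29 and 29 mm carry the body (tops 40 mm above the table); the gap between them takes the fingers. Foot stop, 42 mm high, face at x = -51. Yoke at x = 71 clears the cap by 3 mm; its green cheeks, y = 16 to 19 either side, are 40 mm high.
- cup_tray: Bystander: lidded specimen cup, 57 mm in diameter, 65 mm high, yellow lid, standing in the tray; origin under its middle.
- cup_a: Bystander: lidded specimen cup, 57 mm in diameter, 65 mm high, red lid; origin under its middle.
- cup_b: Bystander: lidded specimen cup, 57 mm in diameter, 65 mm high, blue lid; origin under its middle.
- spare_orange: Bystander: culture bottle standing upright, orange cap, 40 mm in diameter, 125 mm high; origin under its middle.
- spare_blue: Bystander: culture bottle standing upright, blue cap, 40 mm in diameter, 125 mm high; origin under its middle.
- tube_rack: Bystander: white rack of capped tubes, 148 x 80 mm, 106 mm high; origin under its middle, long side along its x.
There are look-alikes about, which are no part of the job. Leave any turquoise look-alike of the bottle alone.

How it is judged:
On the way, in this order (a step that is already met when the one before it is completed fails the run):
1. the gate is raised and the bottle has rolled out into the tray (x of bottle in the frame of intake below 0.05 m and value of joint gate above 0.03 m), for 0.1 s.
2. the gate is pushed fully shut again (value of joint gate below 0.005 m), for 0.2 s.
3. the bottle lies at rest on the tray floor with its barcode facing up (within 17 degrees) (angle between bottle's own z axis and vertical below 0.3 rad and x of bottle in the frame of intake between -0.095 and 0.075 m and y of bottle in the frame of intake between -0.12 and 0.12 m and z of bottle in the frame of intake below 0.03 m and linear speed of bottle below 0.02 m/s), for 0.2 s.
At the end, for the whole second after the job is handed in: The bottle rests, let go, in the cradle's saddles (within 10 mm along, 6 mm across, 4 mm in height), cap towards the scanner post, barcode within 20 degrees of straight up; the gate is shut (within 5 mm); the other things stand where they were (within 25 mm) (angle between bottle's own z axis and vertical below 0.35 rad and x of bottle in the frame of cradle between -0.01 and 0.012 m and y of bottle in the frame of cradle between -0.006 and 0.006 m and z of bottle in the frame of cradle between -0.004 and 0.004 m and x of bottle_cap in the frame of cradle above 0.065 m and value of joint gate below 0.005 m and linear speed of bottle below 0.02 m/s); the robot touches nothing.
It fails at once if the bottle is lifted clear of the tray floor before its barcode faces up (x of bottle in the frame of intake below 0.05 m and z of bottle in the frame of intake above 0.04 m and angle between bottle's own z axis and vertical above 0.6 rad).
It fails at once if a specimen cup is pushed away by over 25 mm or knocked over (distance of any of cup_tray, cup_a, cup_b from where it was at the start of the episode above 0.025 m or angle between any of cup_tray, cup_a, cup_b's own z axis and vertical above 0.5 rad).
It fails at once if a standing bottle is pushed away by over 25 mm or knocked over (distance of any of spare_orange, spare_blue from where it was at the start of the episode above 0.025 m or angle between any of spare_orange, spare_blue's own z axis and vertical above 0.5 rad).
It fails at once if the tube rack is pushed away by over 25 mm or knocked over (distance of tube_rack from where it was at the start of the episode above 0.025 m or angle between tube_rack's own z axis and vertical above 0.5 rad).
It also fails if it takes over 64 s, if anything falls off the work surface, if the arm or the gripper's body presses on something with over 40 N, if the wrist force passes 120 N, or if a joint passes its speed limit or range.

## Working session

There is one attempt and no reset: what is moved stays moved. The work goes in short steps, Python scripts to look and compute and a shell command to move; the robot and the scene stay as the last step left them, time stands still between calls to the robot, and variables do not carry over. Pictures are saved under pics/ and viewed, at most 10 in all, crops included, and the job is handed in when it is done.

```bash
mkdir -p pics; cat > h.py <<'E'
import numpy as np, cv2
from scipy.spatial.transform import Rotation as R
from plant import ctrl
def cam(name):
    s=ctrl.get_state(); p=ctrl.read_camera(name)
    if name=="wrist":
        T=np.eye(4);T[:3,:3]=R.from_quat(s["tcp_rot"]).as_matrix();T[:3,3]=s["eef_pos"]
        M=T@np.array(p["mount"]); p["C"]=M[:3,3];p["Rw"]=M[:3,:3]
    else:
        r=np.array(p["rotation"],float); p["C"]=np.array(p["xyz"]); p["Rw"]=r if r.shape==(3,3) else R.from_quat(r).as_matrix()
    return p
def ray(p,uv): return p["Rw"]@np.array([(uv[0]-p["cx"])/p["fx"],(uv[1]-p["cy"])/p["fy"],1.])
def at_z(p,uv,z): d=ray(p,uv); return p["C"]+d*(z-p["C"][2])/d[2]
def dep(p,uv):
    u,v=int(round(uv[0])),int(round(uv[1])); w=p["depth"][max(v-1,0):v+2,max(u-1,0):u+2]; w=w[w>0]
    return p["C"]+ray(p,uv)*np.median(w) if w.size else None
def proj(p,X):
    c=p["Rw"].T@(np.array(X)-p["C"]); return [p["fx"]*c[0]/c[2]+p["cx"],p["fy"]*c[1]/c[2]+p["cy"]]
def tri(a,ua,b,ub):
    A=[];B=[]
    for p,u in((a,ua),(b,ub)):
        d=ray(p,u);d/=np.linalg.norm(d);P=np.eye(3)-np.outer(d,d);A.append(P);B.append(P@p["C"])
    return np.linalg.solve(sum(A),sum(B))
def cloud(p):
    v,u=np.mgrid[:384,:512]; D=p["depth"]
    c=np.stack([(u-p["cx"])/p["fx"]*D,(v-p["cy"])/p["fy"]*D,D],-1); return c@p["Rw"].T+p["C"]
def save(p,f,box=None,k=1):
    im=cv2.cvtColor(p["pixels"],cv2.COLOR_RGB2BGR)
    if box: im=im[box[1]:box[3],box[0]:box[2]]
    cv2.imwrite("pics/"+f,cv2.resize(im,None,fx=k,fy=k,interpolation=cv2.INTER_CUBIC))
E
python3 - <<'E'
from h import *
np.set_printoptions(precision=3,suppress=True)
P={}
for n in("scene","side"):
    p=cam(n);P[n]=p;save(p,n+"0.png",k=1.5)
    for q in["intake","tray_floor","gate_grip","scan_station","cradle","cup_tray","bottle","bottle_cap","tube_rack"]:
        print(n,q,[(np.round(r["at"],1).tolist(),round(r["score"],2),dep(p,r["at"])) for r in ctrl.tip_of(q,p)[:3]])
print(ctrl.get_state())
E
```

```text
scene intake [([236.1, 210.8], 0.71, array([0.543, 0.034, 0.006])), ([202.4, 224.5], 0.64, array([ 0.556, -0.062,  0.049]))]
scene tray_floor [([238.4, 199.6], 0.6, array([0.517, 0.055, 0.006])), ([83.7, 246.1], 0.44, array([ 0.445, -0.325,  0.017]))]
scene gate_grip [([299.2, 221.5], 0.68, array([0.671, 0.133, 0.059])), ([275.0, 209.4], 0.65, array([0.644, 0.081, 0.123]))]
scene scan_station [([91.2, 250.5], 0.85, array([ 0.466, -0.314,  0.019]))]
scene cradle [([85.2, 243.9], 0.96, array([ 0.442, -0.32 ,  0.019]))]
scene cup_tray [([205.1, 225.4], 0.69, array([ 0.56 , -0.057,  0.046]))]
scene bottle [([382.2, 141.2], 0.93, array([0.579, 0.464, 0.042])), ([235.3, 335.4], 0.82, array([ 0.814, -0.12 ,  0.039])), ([271.0, 236.2], 0.64, array([0.671, 0.055, 0.065]))]
scene bottle_cap [([301.2, 220.9], 0.79, array([0.672, 0.138, 0.058])), ([197.1, 346.4], 0.69, array([ 0.782, -0.197, -0.002])), ([371.4, 117.4], 0.62, array([0.49 , 0.504, 0.028]))]
scene tube_rack [([235.7, 209.0], 0.7, array([0.536, 0.036, 0.003])), ([321.2, 156.8], 0.65, array([0.548, 0.283, 0.064])), ([206.1, 224.4], 0
[... 778 characters left out ...]
389.1, 258.6], 0.94, array([ 0.798, -0.198,  0.022])), ([342.3, 275.5], 0.54, array([ 0.672, -0.201,  0.014])), ([186.1, 144.8], 0.5, array([ 0.491,  0.573, -0.   ]))]
side tube_rack [([214.9, 179.4], 0.94, array([0.521, 0.317, 0.002]))]
{'time': 1.0, 'qpos': array([ 0.99 ,  0.286,  1.577,  0.   ,  1.279, -0.15 ]), 'dq': array([ 0.001, -0.001, -0.   ,  0.001, -0.001, -0.001]), 'joint_efforts': array([  0.   , -40.597, -29.295,  -0.   ,   0.   ,   0.   ]), 'eef_pos': array([0.282, 0.613, 0.231]), 'tcp_rot': array([ 0.214,  0.977,  0.   , -0.   ]), 'contact_force': array([0.518, 0.342, 1.035]), 'wrist_torque': array([ 0.049,  0.006, -0.03 ]), 'finger_force': 0.0, 'opening': 1.0019736336257021}
```

View pics/scene0.png

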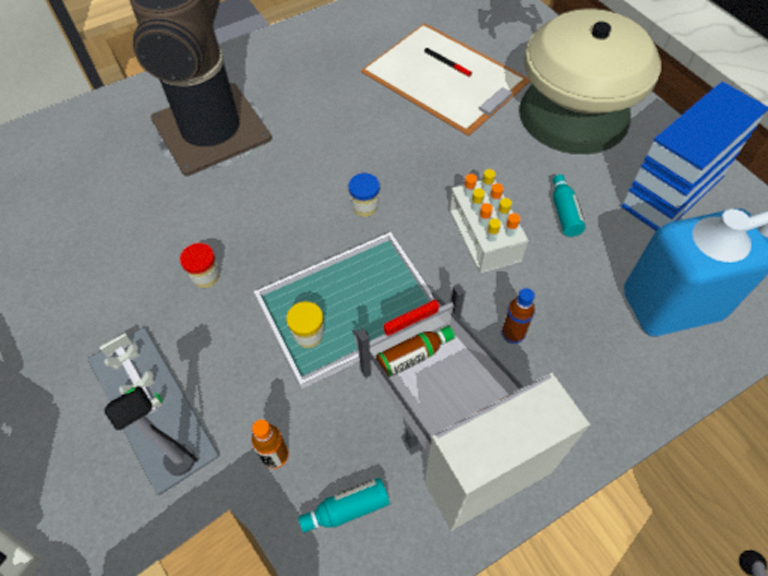

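View pics/side0.png

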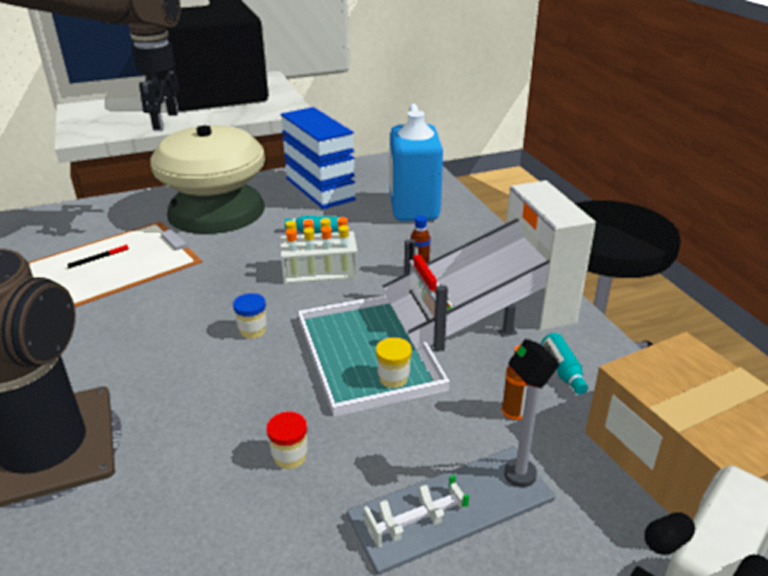

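Scene: gate bar at about (275,211) in the scene camera and (283,181) in the side camera, with the bottle behind it. The tray is at (237,208), and the cradle is on the right with its post pointing away from the robot. Turquoise look-alikes lie at (230,337) and (380,137). Next I'll get frames from colour and depth.

```bash
python3 - <<'E'
from h import *
np.set_printoptions(precision=4,suppress=True)
P={n:cam(n) for n in("scene","side")}
for n,p in P.items():
    X=cloud(p);h=cv2.cvtColor(p["pixels"],cv2.COLOR_RGB2HSV);H,S,V=[h[...,i].astype(int) for i in range(3)]
    ok=p["depth"]>0
    red=((H<6)|(H>174))&(S>150)&(V>90)&ok&(abs(X[...,0]-.64)<.08)&(abs(X[...,1]-.07)<.08)&(X[...,2]>.08)
    q=X[red]; c=(q.max(0)+q.min(0))/2; 
    w,v=np.linalg.eigh(np.cov(q[:,:2].T)); d=v[:,1]*np.sign(v[1,1]); t=q[:,:2]@d
    print(n,"red",len(q),q.mean(0),c,"ztop",np.percentile(q[:,2],95),"yaw",np.degrees(np.arctan2(-d[0],d[1])),"len",np.ptp(t))
    mat=(H>70)&(H<100)&(S>70)&ok&(abs(X[...,2]-.004)<.008)&(abs(X[...,0]-.54)<.15)&(abs(X[...,1]-.03)<.18)
    q=X[mat]; r=cv2.minAreaRect((q[:,:2]*1000).astype(np.float32)); print(" mat",len(q),q[:,2].mean(),r)
    # station: white/green cloud near
    m=ok&(abs(X[...,0]-.48)<.2)&(abs(X[...,1]+.32)<.12)&(X[...,2]>.022)&(X[...,2]<.06)
    wh=m&(S<60)&(V>140); q=X[wh]
    r=cv2.minAreaRect((q[:,:2]*1000).astype(np.float32)); print(" white",len(q),r,q[:,2].max())
    g=m&(H>40)&(H<85)&(S>100); q=X[g]; print(" green",len(q),q.mean(0) if len(q) else 0, q.min(0),q.max(0))
    pl=ok&(abs(X[...,0]-.48)<.22)&(abs(X[...,1]+.32)<.13)&(abs(X[...,2]-.012)<.004)
    q=X[pl]; print(" plate",len(q),cv2.minAreaRect((q[:,:2]*1000).astype(np.float32)))
a,b=P["scene"],P["side"]
for k in("gate_grip","cradle","cup_tray","spare_orange","cup_a","tray_floor"):
    A=ctrl.tip_of(k,a);B=ctrl.tip_of(k,b)
    for i in A[:2]:
        for j in B[:2]: print(k,tri(a,i["at"],b,j["at"]),i["score"],j["score"])
E
```

```text
scene red 324 [0.6454 0.0773 0.1197] [0.6437 0.0794 0.1151] ztop 0.12467177210895594 yaw -2.9420864079477966 len 0.08862383215179329
 mat 4465 0.004456282075060646 ((513.5173950195312, 37.523101806640625), (249.19923400878906, 172.34405517578125), 87.05577850341797)
 white 342 ((464.59344482421875, -318.4021911621094), (134.18788146972656, 51.35489273071289), 4.351816654205322) 0.04505536857962966
 green 14 [ 0.5198 -0.2996  0.034 ] [ 0.4843 -0.3315  0.0247] [ 0.5286 -0.2931  0.0404]
 plate 2961 ((550.2369384765625, -304.57666015625), (342.8244323730469, 138.67405700683594), 13.968036651611328)
side red 173 [0.6387 0.0708 0.1161] [0.6424 0.0885 0.1121] ztop 0.1231104219836098 yaw -3.174379816381451 len 0.12252424942479634
 mat 2862 0.0031309297693812455 ((516.934814453125, 43.11555480957031), (236.8582000732422, 166.3275909423828), 86.6766357421875)
 white 396 ((511.9613342285156, -316.8467102050781), (232.95394897460938, 53.50424575805664), 4.103146553039551) 0.05821423838494577
 green 48 [ 0.5232 -0.3206  0.0337] [ 0.5175 -0.3359  0.0235] [ 0.529  -0.2964  0.0401]
 plate 4240 ((542.096435546875, -308.65655517578125), (336.6556396484375, 153.76123046875), 17.31938362121582)
gate_grip [0.64   0.0781 0.1108] 0.81 0.61
cradle [ 0.4493 -0.3189  0.0392] 0.71 0.71
spare_orange [ 0.6827 -0.1844  0.005 ] 0.76 0.89
cup_a [ 0.3657 -0.1173  0.1494] 0.93 0.92
cup_a [ 0.3346 -0.15   -0.003 ] 0.93 0.91
cup_a [ 0.345   0.1714 -0.0006] 0.83 0.92
cup_a [ 0.3215  0.1306 -0.1614] 0.83 0.91
tray_floor [ 0.5867 -0.1118  0.0634] 0.43 0.61
```

```bash
cat >> h.py <<'E'
def plan(tgt,head,rows=5,start=None):
    """calls needed to reach tgt (world) with tool y at heading head (deg); prints the final shift/turn of each call"""
    s=ctrl.get_state(); pos=np.array(s["eef_pos"]); Rm=R.from_quat(s["tcp_rot"]).as_matrix()
    h=np.degrees(np.arctan2(Rm[1,1],Rm[0,1]))
    d=np.array(tgt)-pos; t=(h-head+180)%360-180
    n=int(max(np.ceil(np.linalg.norm(d)/(.0417*rows)-.02),np.ceil(abs(t)/(7.16*rows)-.02),1))
    print("at",pos,"head",round(h,1),"force",np.round(s["contact_force"],1),"open",round(s["opening"],3))
    for i in range(n):
        a=np.radians(h-t*i/n); y=np.array([np.cos(a),np.sin(a),0]); z=np.array([0,0,-1.]); x=np.cross(y,z)
        print("call",i,np.round([d@x/n,d@y/n,d@z/n],4).tolist(),"turn",round(t/n,2))
E
python3 - <<'E'
from h import *
plan([.642,.078,.20],-3)
print(np.round(cam("wrist")["mount"],3))
E
```

```text
at [0.28183722 0.6133351  0.23132922] head 65.3 force [-0.3  0.3 -0. ] open 1.002
call 0 [-0.1377, -0.084, 0.0078] turn 17.08
call 1 [-0.1563, -0.0399, 0.0078] turn 17.08
call 2 [-0.1611, 0.0078, 0.0078] turn 17.08
call 3 [-0.1517, 0.0548, 0.0078] turn 17.08
[[-0.    -0.953 -0.303  0.077]
 [ 1.    -0.     0.001 -0.002]
 [-0.001 -0.303  0.953 -0.142]
 [ 0.     0.     0.     1.   ]]
```

```bash

python3 -m inch '[[0,-0.138,-0.084,0.008,17.1],[0,-0.138,-0.084,0.008,17.1],[0,-0.138,-0.084,0.008,17.1],[0,-0.138,-0.084,0.008,17.1]]'
python3 -m inch '[[0,-0.156,-0.04,0.008,17.1],[0,-0.156,-0.04,0.008,17.1],[0,-0.156,-0.04,0.008,17.1],[0,-0.156,-0.04,0.008,17.1]]'
python3 -m inch '[[0,-0.161,0.008,0.008,17.1],[0,-0.161,0.008,0.008,17.1],[0,-0.161,0.008,0.008,17.1],[0,-0.161,0.008,0.008,17.1]]'
python3 -m inch '[[0,-0.152,0.055,0.008,17.1],[0,-0.152,0.055,0.008,17.1],[0,-0.152,0.055,0.008,17.1],[0,-0.152,0.055,0.008,17.1]]'
python3 - <<'E'
from h import *
np.set_printoptions(precision=4,suppress=True)
p=cam("wrist");save(p,"w1.png",k=1.2)
X=cloud(p);h=cv2.cvtColor(p["pixels"],cv2.COLOR_RGB2HSV);H,S,V=[h[...,i].astype(int) for i in range(3)]
red=((H<6)|(H>174))&(S>150)&(V>90)&(p["depth"]>0)&(X[...,2]>.09)
q=X[red];r=cv2.minAreaRect((q[:,:2]*1000).astype(np.float32));print(len(q),q.mean(0),q.max(0),q.min(0),r)
print([(r["at"],r["score"]) for r in ctrl.tip_of("gate_grip",p)], [at_z(p,r["at"],.11) for r in ctrl.tip_of("gate_grip",p)])
plan([.642,.08,.115],-3)
E
```

```text
time: 2.08
eef_pos: [0.3729, 0.4777, 0.2232]
tcp_rot: [0.357, 0.934, -0.0, 0.0]
contact_force: [0.2, 0.2, -0.4]
opening: 0.999
finger_force: 0.0
time: 2.42
eef_pos: [0.4629, 0.3434, 0.2155]
tcp_rot: [0.493, 0.87, 0.0, 0.0]
contact_force: [1.4, -0.1, -0.2]
opening: 0.996
finger_force: 0.0
time: 2.75
eef_pos: [0.553, 0.2096, 0.2075]
tcp_rot: [0.617, 0.787, 0.0, 0.0]
contact_force: [0.7, 1.5, 0.6]
opening: 1.002
finger_force: 0.0
time: 3.08
eef_pos: [0.6432, 0.0753, 0.1994]
tcp_rot: [0.727, 0.687, 0.0, 0.0]
contact_force: [0.9, 0.4, 0.2]
opening: 1.003
finger_force: 0.0
1228 [0.6449 0.0758 0.1216] [0.6504 0.1161 0.124 ] [0.6388 0.0322 0.1176] ((644.3715209960938, 74.13285064697266), (84.17372131347656, 8.054000854492188), 87.13899993896484)
[([255.1, 196.6], 0.9)] [array([0.6406, 0.0739, 0.11  ])]
at [0.6431 0.0752 0.1989] head -3.3 force [ 0.1  0.2 -0.2] open 1.003
call 0 [0.0048, -0.0014, 0.0839] turn -0.32
```

View pics/w1.png

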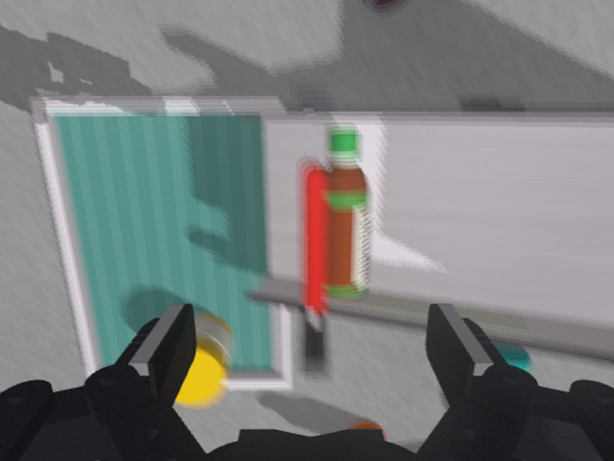

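Wrist view: the red bar is at (315,237) in the picture, straight under the gripper, with the bottle just behind it and its cap to +y. The bar top at 122 mm means the gate starts about 2 mm open. I'll grip it and raise it.

```bash

python3 -m inch '[[0,0.001,-0.001,0.035,0],[0,0.001,-0.001,0.07,0],[0,0.001,-0.001,0.103,0],[0.5,0.001,-0.001,0.103,0],[1,0.001,-0.001,0.103,0]]' 50
python3 -m inch '[[1,0,0,0,0],[1,0,0,0,0],[1,0,0,0,0],[1,0,0,0,0],[1,0,0,0,0]]' 50
python3 -m inch '[[1,0,0,-0.013,0],[1,0,0,-0.026,0],[1,0,0,-0.039,0],[1,0,0,-0.052,0],[1,0,0,-0.062,0]]' 50
python3 -m inch '[[1,0,0,0,0],[1,0,0,0,0],[1,0,0,0,0],[1,0,0,0,0],[1,0,0,0,0]]'
python3 -m inch '[[1,0,0,0,0],[1,0,0,0,0],[1,0,0,0,0],[1,0,0,0,0],[1,0,0,0,0]]'
python3 -m inch '[[1,0,0,0,0],[1,0,0,0,0],[1,0,0,0,0],[1,0,0,0,0],[1,0,0,0,0]]'
python3 - <<'E'
from h import *
p=cam("scene");save(p,"s2.png",[150,120,340,290],3)
E
```

```text
time: 3.65
eef_pos: [0.6389, 0.08, 0.0943]
tcp_rot: [0.725, 0.688, -0.002, -0.002]
contact_force: [0.6, 0.2, 0.7]
opening: 0.746
finger_force: 0.0
time: 4.07
eef_pos: [0.6423, 0.079, 0.0988]
tcp_rot: [0.726, 0.688, 0.001, 0.001]
contact_force: [-1.8, 1.0, 5.5]
opening: 0.156
finger_force: 53.2
time: 4.48
eef_pos: [0.6422, 0.079, 0.1587]
tcp_rot: [0.726, 0.688, 0.001, 0.001]
contact_force: [5.4, 2.2, -7.0]
opening: 0.153
finger_force: 51.6
time: 4.9
eef_pos: [0.6422, 0.079, 0.1589]
tcp_rot: [0.726, 0.688, 0.001, 0.001]
contact_force: [4.5, 1.3, 2.1]
opening: 0.154
finger_force: 52.7
time: 5.32
eef_pos: [0.6421, 0.079, 0.1588]
tcp_rot: [0.726, 0.688, 0.001, 0.001]
contact_force: [4.8, 1.5, 1.8]
opening: 0.15
finger_force: 52.7
time: 5.73
eef_pos: [0.6422, 0.079, 0.1588]
tcp_rot: [0.726, 0.688, 0.001, 0.001]
contact_force: [5.5, 1.4, 2.3]
opening: 0.151
finger_force: 52.7
```

View pics/s2.png

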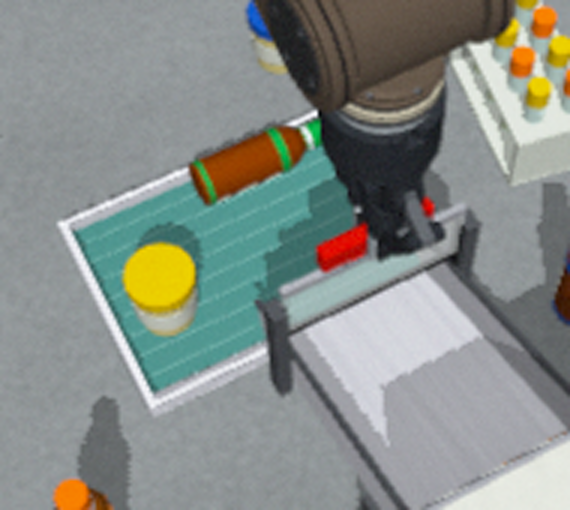

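The bottle has rolled out to the front lip, its barcode out of sight. Now I'll shut the gate.

```bash

python3 -m inch '[[1,0,0,0.013,0],[1,0,0,0.026,0],[1,0,0,0.039,0],[1,0,0,0.052,0],[1,0,0,0.06,0]]'
python3 -m inch '[[1,0,0,0.001,0],[1,0,0,0.002,0],[1,0,0,0.003,0],[1,0,0,0.003,0],[1,0,0,0.003,0]]'
```

```text
time: 6.2
eef_pos: [0.6422, 0.0789, 0.0965]
tcp_rot: [0.726, 0.688, 0.001, 0.001]
contact_force: [6.8, 1.5, 2.3]
opening: 0.151
finger_force: 52.8
time: 6.62
eef_pos: [0.6422, 0.0789, 0.0961]
tcp_rot: [0.726, 0.688, 0.001, 0.001]
contact_force: [2.8, 1.5, 6.6]
opening: 0.148
finger_force: 53.5
```

```bash

python3 -m inch '[[0.5,0,0,0,0],[0,0,0,0,0],[0,0,0,0,0],[0,0,0,0,0],[0,0,0,-0.03,0]]'
python3 -m inch '[[0,0,0,-0.04,0],[0,0,0,-0.08,0],[0,0,-0.04,-0.08,0],[0,0,-0.08,-0.08,0],[0,0,-0.12,-0.08,0]]'
python3 -m inch '[[0,0,-0.04,0,0],[0,0,-0.06,0,0],[0,0,-0.06,0,0]]'
python3 - <<'E'
from h import *
np.set_printoptions(precision=4,suppress=True)
a=cam("scene");b=cam("side");w=cam("wrist");save(w,"w3.png",k=1.2)
for n,p in(("scene",a),("side",b),("w",w)):
    X=cloud(p);h=cv2.cvtColor(p["pixels"],cv2.COLOR_RGB2HSV);H,S,V=[h[...,i].astype(int) for i in range(3)]
    m=(p["depth"]>0)&(X[...,0]>.41)&(X[...,0]<.56)&(X[...,1]>-.02)&(X[...,1]<.18)&(X[...,2]>.01)&(X[...,2]<.06)&(S>90)&((H<20)|((H>40)&(H<75)))
    q=X[m]; 
    if len(q)<20: print(n,len(q)); continue
    print(n,len(q),cv2.minAreaRect((q[:,:2]*1000).astype(np.float32)),q.min(0),q.max(0),np.percentile(q[:,2],97))
    g=m&(X[...,0]>.6)
    X2=X[...,2]; red=((H<6)|(H>174))&(S>150)&(V>90)&(p["depth"]>0)&(X2>.09)&(abs(X[...,0]-.64)<.03)
    if red.sum()>30: print(" bar top",np.percentile(X2[red],[50,95]))
for k in("bottle","bottle_cap","bottle_barcode"):
    for n,p in(("scene",a),("side",b),("w",w)):
        print(k,n,[(r["at"],r["score"],at_z(p,r["at"],.024)) for r in ctrl.tip_of(k,p)[:3]])
E
```

```text
time: 7.03
eef_pos: [0.6353, 0.0787, 0.1169]
tcp_rot: [0.726, 0.688, -0.006, -0.006]
contact_force: [-0.2, -0.2, -1.9]
opening: 0.853
finger_force: 0.0
time: 7.45
eef_pos: [0.52, 0.085, 0.2054]
tcp_rot: [0.726, 0.688, -0.0, 0.0]
contact_force: [-0.7, 0.2, 0.7]
opening: 1.003
finger_force: 0.0
time: 7.7
eef_pos: [0.4569, 0.089, 0.2037]
tcp_rot: [0.726, 0.688, -0.002, -0.001]
contact_force: [-0.1, -0.5, -0.9]
opening: 0.999
finger_force: 0.0
scene 557 ((453.1960144042969, 91.01969146728516), (42.37115478515625, 130.27000427246094), 2.2464652061462402) [0.4309 0.0264 0.01  ] [0.4746 0.1556 0.0489] 0.04546720993762373
 bar top [0.1188 0.1219]
side 415 ((450.9187316894531, 83.84790802001953), (128.4265594482422, 36.771949768066406), 86.2354965209961) [0.4304 0.019  0.0102] [0.4705 0.1482 0.045 ] 0.04350809588246578
 bar top [0.1163 0.1198]
w 4164 ((453.13934326171875, 85.9186019897461), (124.30157470703125, 38.18171310424805), 87.28660583496094) [0.4316 0.0231 0.0141] [0.4728 0.1483 0.0451] 0.043415891082910954
 bar top [0.1147 0.1195]
bottle scene [([234.8, 335.3], 0.73, array([ 0.8095, 
[... 553 characters left out ...]
.3], 0.73, array([ 0.7897, -0.2067,  0.024 ])), ([187.1, 146.7], 0.55, array([0.4828, 0.5142, 0.024 ]))]
bottle_cap w [([251.3, 106.3], 0.71, array([0.457 , 0.1463, 0.024 ])), ([327.1, 273.5], 0.44, array([ 0.5297, -0.0368,  0.024 ]))]
bottle_barcode scene [([386.8, 136.1], 0.94, array([0.5625, 0.4991, 0.024 ])), ([231.2, 182.1], 0.93, array([0.4721, 0.0605, 0.024 ])), ([233.9, 321.7], 0.8, array([ 0.7841, -0.1073,  0.024 ]))]
bottle_barcode side [([367.4, 239.0], 0.97, array([ 0.7879, -0.1191,  0.024 ])), ([216.3, 228.0], 0.93, array([0.4497, 0.0585, 0.024 ])), ([216.9, 145.4], 0.46, array([0.5787, 0.4868, 0.024 ]))]
bottle_barcode w [([257.8, 183.1], 0.96, array([0.459 , 0.0709, 0.024 ]))]
```

View pics/w3.png

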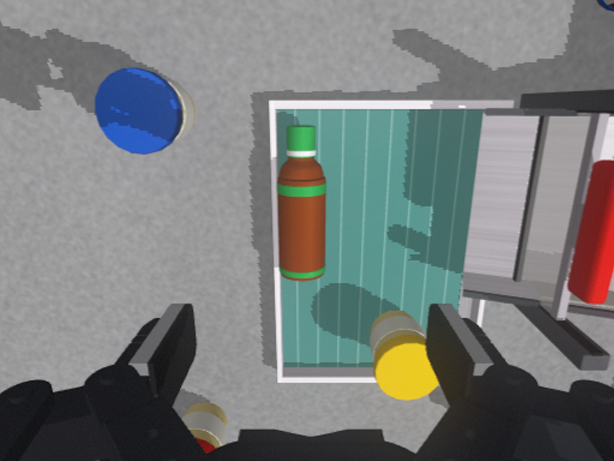

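The bottle lies at the lip: axis x≈0.452, foot at y≈0.022, cap tip at y≈0.148, with no label showing on top. I'll straddle it with the tips just above the lip.

```bash

python3 -m inch '[[0.3,-0.021,0.002,0.035,0],[0.3,-0.021,0.002,0.07,0],[0.3,-0.021,0.002,0.105,0],[0.3,-0.021,0.002,0.14,0],[0.3,-0.021,0.002,0.144,0]]'
python3 -m inch '[[0.3,0,0,0.015,0],[0.3,0,0,0.025,0],[0.3,0,0,0.034,0],[0.3,0,0,0.04,0],[0.3,0,0,0.04,0]]'
python3 - <<'E'
from h import *
w=cam("wrist");save(w,"w4.png",k=1.2); plan([.458,.068,.02],-3)
E
```

```text
time: 8.72
eef_pos: [0.457, 0.0675, 0.0551]
tcp_rot: [0.726, 0.688, -0.004, -0.005]
contact_force: [-1.8, 0.3, -1.3]
opening: 0.705
finger_force: 0.0
time: 9.13
eef_pos: [0.4619, 0.0675, 0.021]
tcp_rot: [0.726, 0.688, -0.0, -0.0]
contact_force: [-0.3, 0.8, -0.3]
opening: 0.706
finger_force: 0.0
at [0.46259103 0.06744585 0.02161691] head -3.1 force [ 0.3 -0.6 -0.6] open 0.701
call 0 [0.0003, -0.0046, 0.0016] turn -0.07
```

View pics/w4.png

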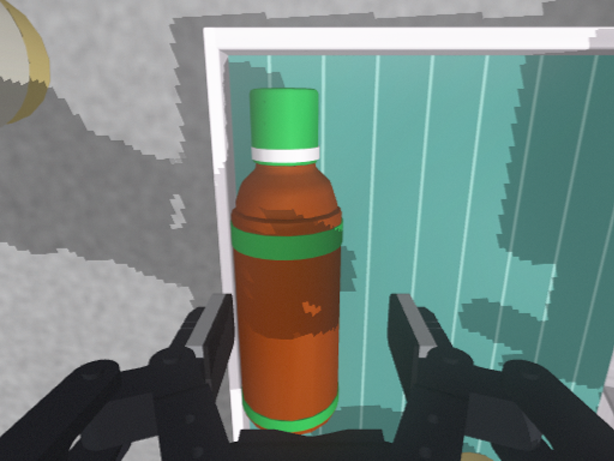

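```bash

python3 -m inch '[[0.3,0,0.006,0,0],[0.3,0,0.012,0,0],[0.3,0,0.018,0,0],[0.3,0,0.024,0,0],[0.3,0,0.03,0,0]]'
python3 -m inch '[[0.3,0,0,0,0],[0.3,0,0,0,0],[0.3,0,0,0,0]]'
python3 - <<'E'
from h import *
w=cam("wrist");save(w,"w5.png",k=1.2)
np.set_printoptions(precision=4,suppress=True)
print([(r["at"],r["score"],at_z(w,r["at"],.034)) for r in ctrl.tip_of("bottle_barcode",w)[:3]])
E
```

```text
time: 9.6
eef_pos: [0.4935, 0.0657, 0.0218]
tcp_rot: [0.726, 0.688, 0.0, 0.0]
contact_force: [0.2, -1.0, -0.2]
opening: 0.702
finger_force: 0.0
time: 9.85
eef_pos: [0.492, 0.0658, 0.0211]
tcp_rot: [0.726, 0.688, -0.0, -0.0]
contact_force: [-0.8, 0.3, -0.5]
opening: 0.702
finger_force: 0.0
[([226.4, 261.8], 0.93, array([0.4781, 0.069 , 0.034 ]))]
```

View pics/w5.png

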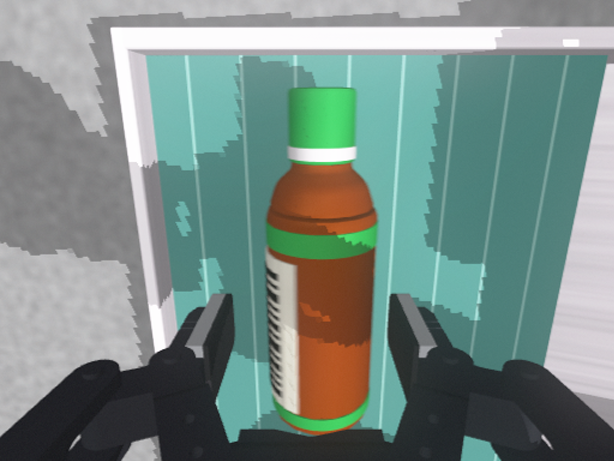

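The label's leading edge shows at (298,330) on the lip side, and the bottle is rolling properly. I'll work out the remaining roll.

```bash
cat >> h.py <<'E'
def label(w,zc=.024,r=.02,yaw=-3,name="bottle_label"):
    """axis offset and label angular extent (deg from up, + towards +x of intake)"""
    X=cloud(w);h=cv2.cvtColor(w["pixels"],cv2.COLOR_RGB2HSV);H,S,V=[h[...,i].astype(int) for i in range(3)]
    s=ctrl.get_state()["eef_pos"]; e=np.array([np.cos(np.radians(yaw)),np.sin(np.radians(yaw)),0]); f=np.array([-e[1],e[0],0])
    Y=(X-s)@f; U=(X-s)@e; base=(w["depth"]>0)&(X[...,2]>zc-.014)&(X[...,2]<zc+.03)&(abs(U)<.034)
    br=base&(((H<18)&(S>110))|((H>40)&(H<80)&(S>110)))&(Y>.0)&(Y<.07)
    q=X[br]; u=(q-s)@e; A=np.c_[2*u,2*q[:,2],np.ones(len(q))]
    # circle fit with radius & height known -> median of centre
    body=br&(Y<.03); q=X[body]; u=(q-s)@e; uc=np.median([0]); 
    from scipy.optimize import least_squares
    sol=least_squares(lambda p:np.hypot(u-p[0],q[:,2]-p[1])-r,[0,zc],loss="soft_l1",f_scale=.001).x
    c=s+e*sol[0]
    out=[]
    lab=base&(S<70)&(V>60)&(abs(Y-.012)<.02)&(np.hypot(U-sol[0],X[...,2]-sol[1])<r+.004)
    q=X[lab]; a=np.degrees(np.arctan2((q-s)@e-sol[0],q[:,2]-sol[1]))
    print("axis off from tcp",np.round(sol,4),"n",len(q),len(u),"label ang pct",np.round(np.percentile(a,[1,5,50,95,99]),1) if len(q) else None)
    g=base&(H>40)&(H<80)&(S>110); Yg=Y[g]; print("cap tip Y rel tcp",np.percentile(Yg,99), "min",np.percentile(Yg,1))
E
python3 - <<'E'
from h import *
label(cam("wrist"))
E
```

```text
axis off from tcp [0.007  0.0228] n 2063 4052 label ang pct [-81.2 -69.8 -34.2 -17.6  81.9]
cap tip Y rel tcp 0.0796057862231628 min -0.040977762880110055
```

```bash

python3 -m inch '[[0.3,0,0.007,0,0],[0.45,0,0.007,0,0],[0.45,0,0.007,0,0],[0.45,0,0.009,0,0],[0.45,0,0.012,0,0]]'
python3 -m inch '[[0.45,0,0.003,0,0],[0.45,0,0.006,0,0],[0.45,0,0.009,0,0],[0.45,0,0.012,0,0],[0.45,0,0.015,0,0]]'
python3 -m inch '[[0.45,0,0.001,0,0],[0.45,0,0.001,0,0],[0.45,0,0.001,0,0]]'
python3 - <<'E'
from h import *
w=cam("wrist");label(w)
print([(r["at"],r["score"]) for r in ctrl.tip_of("bottle_barcode",w)[:3]])
E
```

```text
time: 10.42
eef_pos: [0.504, 0.0652, 0.0212]
tcp_rot: [0.726, 0.688, -0.0, -0.0]
contact_force: [-2.6, 0.7, 1.8]
opening: 0.549
finger_force: 0.6
time: 10.83
eef_pos: [0.5195, 0.0643, 0.0213]
tcp_rot: [0.726, 0.688, 0.0, 0.0]
contact_force: [0.2, -0.6, -0.3]
opening: 0.553
finger_force: 0.0
time: 11.08
eef_pos: [0.5201, 0.0643, 0.0213]
tcp_rot: [0.726, 0.688, -0.0, -0.0]
contact_force: [-0.1, -0.5, -0.6]
opening: 0.554
finger_force: 0.0
axis off from tcp [0.001 0.023] n 4429 1471 label ang pct [-56.6 -49.7  -1.8  41.6  81.7]
cap tip Y rel tcp 0.07982730388686343 min -0.04089460953593244
[([259.0, 283.1], 0.6)]
```

```bash
python3 - <<'E'
from h import *
save(cam("wrist"),"w6.png",k=1.2)
E
```

```text
(no output)
```

View pics/w6.png

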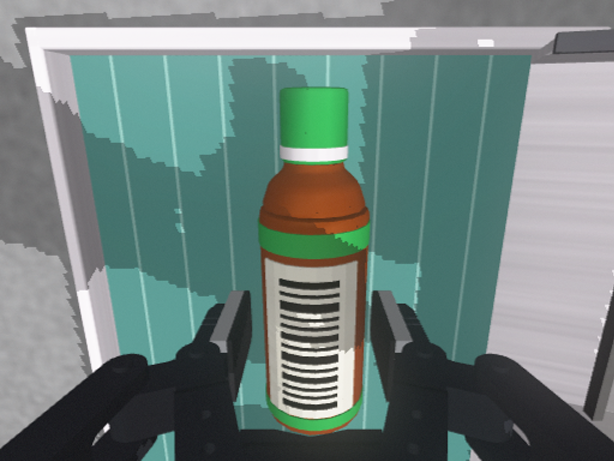

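The barcode is nearly up, at about −5°, with the bottle between the pads. I'll lower, centre with a small forward bias, and grip.

```bash

python3 -m inch '[[0.45,0,0,0.007,0],[0.45,0,0,0.014,0],[0.45,0,0.0025,0.014,0],[0.45,0,0.0025,0.014,0]]' 30
python3 -m inch '[[0.49,0,0,0,0],[0.55,0,0,0,0],[0.65,0,0,0,0],[0.65,0,0,0,0],[0.65,0,0,0,0]]' 30
python3 - <<'E'
from h import *
label(cam("wrist"))
E
```

```text
time: 11.57
eef_pos: [0.5222, 0.0642, 0.0064]
tcp_rot: [0.726, 0.688, -0.001, -0.001]
contact_force: [0.3, 0.8, 0.5]
opening: 0.547
finger_force: 0.0
time: 11.98
eef_pos: [0.5227, 0.0641, 0.0074]
tcp_rot: [0.726, 0.688, 0.0, 0.0]
contact_force: [-0.2, 0.5, -1.1]
opening: 0.452
finger_force: 30.2
axis off from tcp [-0.0001  0.0229] n 5343 1700 label ang pct [-91.8 -49.1  -0.3  45.9  88.4]
cap tip Y rel tcp 0.07976682836577623 min -0.0322606993530023
```

```bash

python3 -m inch '[[0.65,0,0,-0.02,0],[0.65,0,0,-0.055,0],[0.65,0,0,-0.09,0],[0.65,0,0,-0.125,0],[0.65,0,0,-0.16,0]]'
python3 -m inch '[[0.65,0,0,-0.025,0],[0.65,0,0,-0.035,0],[0.65,0,0,-0.035,0]]'
python3 - <<'E'
from h import *
plan([.43,-.23,.20],-86,rows=4)
E
```

```text
time: 12.45
eef_pos: [0.5222, 0.0642, 0.1688]
tcp_rot: [0.726, 0.688, -0.0, -0.0]
contact_force: [-0.3, -0.3, -1.1]
opening: 0.455
finger_force: 30.5
time: 12.7
eef_pos: [0.5244, 0.0641, 0.2056]
tcp_rot: [0.726, 0.688, 0.002, 0.002]
contact_force: [0.8, 0.2, -0.5]
opening: 0.454
finger_force: 30.5
at [0.52436587 0.06408639 0.20558439] head -3.1 force [ 0.8  0.2 -0.5] open 0.454
call 0 [-0.0996, -0.0261, 0.0019] turn 27.64
call 1 [-0.1003, 0.023, 0.0019] turn 27.64
call 2 [-0.0782, 0.067, 0.0019] turn 27.64
```

```bash

python3 -m inch '[[0.65,-0.025,-0.006,0,6.9],[0.65,-0.05,-0.013,0,13.8],[0.65,-0.075,-0.02,0,20.7],[0.65,-0.1,-0.026,0,27.6],[0.65,-0.1,-0.026,0,27.6]]'
python3 -m inch '[[0.65,-0.025,0.006,0,6.9],[0.65,-0.05,0.012,0,13.8],[0.65,-0.075,0.017,0,20.7],[0.65,-0.1,0.023,0,27.6],[0.65,-0.1,0.023,0,27.6]]'
python3 -m inch '[[0.65,-0.02,0.017,0,6.9],[0.65,-0.04,0.034,0,13.8],[0.65,-0.06,0.05,0,20.7],[0.65,-0.078,0.067,0,27.6],[0.65,-0.078,0.067,0,27.6]]'
python3 -m inch '[[0.65,0,0,0,0],[0.65,0,0,0,0],[0.65,0,0,0,0]]'
python3 - <<'E'
from h import *
np.set_printoptions(precision=4,suppress=True)
w=cam("wrist");save(w,"w7.png",k=1.2);np.savez("w7.npz",X=cloud(w),pix=w["pixels"],d=w["depth"])
a=cam("scene");b=cam("side")
for n,p in(("w",w),("scene",a),("side",b)):
    print(n,[(r["at"],r["score"],at_z(p,r["at"],.046)) for r in ctrl.tip_of("cradle",p)[:2]],[(r["at"],at_z(p,r["at"],0)) for r in ctrl.tip_of("scan_station",p)[:2]])
print(ctrl.get_state()["eef_pos"])
E
```

```text
time: 13.12
eef_pos: [0.489, -0.0369, 0.1991]
tcp_rot: [0.871, 0.492, -0.002, -0.001]
contact_force: [-0.5, 0.5, -1.1]
opening: 0.458
finger_force: 30.5
time: 13.53
eef_pos: [0.4584, -0.1342, 0.1998]
tcp_rot: [0.963, 0.27, -0.002, -0.001]
contact_force: [0.4, 1.2, -0.6]
opening: 0.457
finger_force: 30.5
time: 13.95
eef_pos: [0.4278, -0.232, 0.2003]
tcp_rot: [0.999, 0.034, -0.001, -0.0]
contact_force: [-0.3, -0.2, -1.0]
opening: 0.454
finger_force: 30.6
time: 14.2
eef_pos: [0.429, -0.2287, 0.2013]
tcp_rot: [0.999, 0.037, -0.001, -0.001]
contact_force: [-0.2, -0.2, -0.5]
opening: 0.46
finger_force: 30.6
w [([360.7, 157.1], 0.95, array([ 0.4523, -0.3215,  0.046 ]))] [([256.5, 73.4], array([ 0.5181, -0.2217,  0.    ])), ([348.2, 147.2], array([ 0.4533, -0.3217,  0.    ]))]
scene [([85.7, 245.9], 0.88, array([ 0.4644, -0.3165,  0.046 ]))] [([90.8, 251.5], array([ 0.4562, -0.3181,  0.    ]))]
side [([275.0, 335.3], 0.74, array([ 0.4539, -0.3238,  0.046 ]))] [([270.8, 350.9], array([ 0.4468, -0.3215,  0.    ]))]
[ 0.429  -0.2299  0.2024]
```

View pics/w7.png

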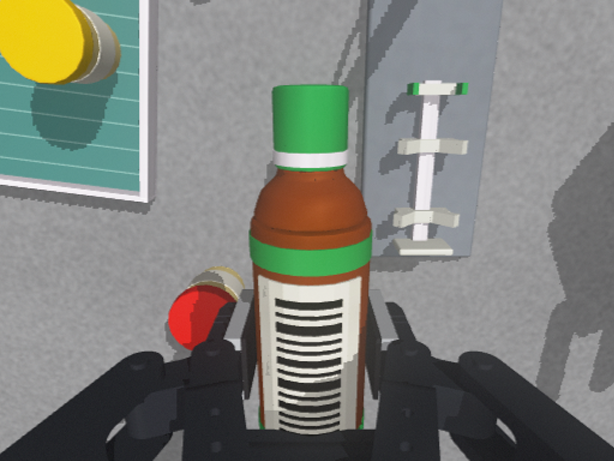

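Cradle is clear in view: yoke (438,88), saddles (434,146) and (426,216), foot stop (423,246). The barcode is still centred on the held bottle. Fitting the cradle from depth:

```bash
python3 - <<'E'
import numpy as np,cv2
from h import plan
np.set_printoptions(precision=4,suppress=True)
f=np.load("w7.npz");X=f["X"];h=cv2.cvtColor(f["pix"],cv2.COLOR_RGB2HSV).astype(int);S,V,H=h[...,1],h[...,2],h[...,0]
v,u=np.mgrid[:384,:512]
m=(f["d"]>0)&(u>325)&(u<400)&(v>60)&(v<215)&(X[...,2]>.028)&(X[...,2]<.05)
for nm,r0,r1 in(("yoke",62,85),("sadF",110,135),("sadB",165,190),("stop",195,215)):
    q=X[m&(v>=r0)&(v<r1)]; print(nm,len(q),"mid",(q.max(0)+q.min(0))/2,"mean",q.mean(0),"rng",np.ptp(q,0),q[:,2].max())
g=m&(H>40)&(H<85)&(S>100); n,l,st,c=cv2.connectedComponentsWithStats(g.astype(np.uint8))
for i in range(1,n):
    if st[i,4]>5: print("green",X[l==i].mean(0),st[i,4])
E
```

```text
yoke 185 mid [ 0.5238 -0.3166  0.0345] mean [ 0.5238 -0.3171  0.0357] rng [0.0103 0.0398 0.0129] 0.040936686470793404
sadF 383 mid [ 0.4819 -0.3199  0.0333] mean [ 0.4821 -0.3202  0.0336] rng [0.0135 0.0538 0.0107] 0.038681140453468044
sadB 365 mid [ 0.4243 -0.3244  0.0337] mean [ 0.4248 -0.3248  0.0332] rng [0.0138 0.0531 0.0113] 0.03931090475317095
stop 437 mid [ 0.3995 -0.3258  0.0355] mean [ 0.4006 -0.325   0.0376] rng [0.0092 0.0435 0.015 ] 0.04299439850893616
green [ 0.5223 -0.2984  0.0373] 71
green [ 0.5252 -0.3334  0.0371] 72
```

```bash
python3 - <<'E'
from h import *
plan([.4542,-.3223,.10],-85.5)
E
```

```text
at [ 0.42903169 -0.22991108  0.20244853] head -85.9 force [ 0.5  0.5 -0.9] open 0.458
call 0 [0.0184, 0.094, 0.1024] turn -0.36
```

```bash

python3 -m inch '[[0.65,0.009,0.038,0,-0.4],[0.65,0.018,0.075,0,-0.4],[0.65,0.018,0.094,0.02,-0.4],[0.65,0.018,0.094,0.055,-0.4],[0.65,0.018,0.094,0.085,-0.4]]'
python3 -m inch '[[0.65,0,0,0.017,0],[0.65,0,0,0.017,0],[0.65,0,0,0.017,0],[0.65,0,0,0.017,0]]'
python3 - <<'E'
from h import *
w=cam("wrist");
plan([.4542,-.3223,.0294],-85.5)
s=ctrl.get_state(); label(w,zc=s["eef_pos"][2]+.0166,yaw=-85.5)
E
```

```text
time: 15.07
eef_pos: [0.4542, -0.3245, 0.117]
tcp_rot: [0.999, 0.039, 0.001, 0.001]
contact_force: [-0.4, 0.9, -1.1]
opening: 0.456
finger_force: 30.7
time: 15.4
eef_pos: [0.4545, -0.3233, 0.102]
tcp_rot: [0.999, 0.039, 0.001, 0.001]
contact_force: [0.3, -0.8, -1.2]
opening: 0.457
finger_force: 30.7
at [ 0.45484243 -0.32360415  0.10262174] head -85.5 force [ 0.5  0.3 -0.6] open 0.456
call 0 [-0.0005, -0.0014, 0.0732] turn 0.03
axis off from tcp [0.002  0.1174] n 5923 1231 label ang pct [-88.7 -48.6   0.7  46.6  89.2]
cap tip Y rel tcp 0.08174239095716018 min 0.02949305720902913
```

```bash

python3 -m inch '[[0.65,-0.001,-0.002,0.02,0],[0.65,-0.001,-0.002,0.04,0],[0.65,-0.001,-0.002,0.055,0],[0.65,-0.001,-0.002,0.065,0],[0.65,-0.001,-0.002,0.068,0]]'
python3 -m inch '[[0.65,0,0,0.002,0],[0.65,0,0,0.004,0],[0.65,0,0,0.005,0],[0.65,0,0,0.005,0]]'
```

```text
time: 15.87
eef_pos: [0.4525, -0.3205, 0.0322]
tcp_rot: [0.999, 0.039, -0.0, -0.0]
contact_force: [-0.4, -0.3, -1.1]
opening: 0.459
finger_force: 30.7
time: 16.2
eef_pos: [0.4533, -0.3213, 0.0305]
tcp_rot: [0.999, 0.04, 0.0, 0.0]
contact_force: [-3.6, 4.0, 9.0]
opening: 0.458
finger_force: 31.5
```

```bash

python3 -m inch '[[0.65,0,-0.001,-0.001,0],[0.65,0,-0.001,-0.001,0],[0.5,0,-0.001,-0.001,0],[0.4,0,-0.001,-0.001,0],[0.3,0,-0.001,-0.001,0]]'
python3 -m inch '[[0.15,0,0,0,0],[0,0,0,0,0],[0,0,0,0,0],[0,0,0,0,0]]'
python3 -m inch '[[0,0,0,-0.02,0],[0,0,0,-0.05,0],[0,0,0,-0.08,0],[0,0,0,-0.12,0],[0,0,0,-0.15,0]]'
python3 -m inch '[[0,0,0,0,0],[0,0,0,0,0],[0,0,0,0,0],[0,0,0,0,0]]'
python3 - <<'E'
from h import *
np.set_printoptions(precision=4,suppress=True)
w=cam("wrist");save(w,"w8.png",k=1.2)
label(w,zc=.046,yaw=-85.5); print(ctrl.get_state()["eef_pos"])
for k in("bottle","bottle_cap"): print(k,[(r["score"],at_z(w,r["at"],.046)) for r in ctrl.tip_of(k,w)[:2]])
for n in("scene","side"):
    p=cam(n);X=cloud(p);h=cv2.cvtColor(p["pixels"],cv2.COLOR_RGB2HSV).astype(int);H,S,V=h[...,0],h[...,1],h[...,2]
    red=((H<6)|(H>174))&(S>150)&(V>90)&(X[...,2]>.09)&(abs(X[...,0]-.64)<.03)&(abs(X[...,1]-.07)<.08)
    print(n,"bar top",np.percentile(X[...,2][red],[50,95]))
E
```

```text
time: 16.62
eef_pos: [0.4526, -0.3198, 0.0285]
tcp_rot: [0.999, 0.039, 0.0, 0.0]
contact_force: [-0.7, -0.3, -0.3]
opening: 0.699
finger_force: 0.0
time: 16.95
eef_pos: [0.4524, -0.3196, 0.0282]
tcp_rot: [0.999, 0.039, -0.0, -0.0]
contact_force: [-0.2, -0.7, -1.0]
opening: 0.997
finger_force: 0.0
time: 17.37
eef_pos: [0.4527, -0.3199, 0.1811]
tcp_rot: [0.999, 0.039, 0.001, 0.001]
contact_force: [0.6, -1.0, -0.4]
opening: 0.999
finger_force: 0.0
time: 17.7
eef_pos: [0.4515, -0.3187, 0.1762]
tcp_rot: [0.999, 0.039, -0.001, -0.001]
contact_force: [0.3, -0.3, -0.4]
opening: 1.0
finger_force: 0.0
axis off from tcp [0.0035 0.0445] n 1637 243 label ang pct [-93.7 -49.1  -1.4  42.4  52.2]
cap tip Y rel tcp 0.08390964454816051 min -0.03719228648892208
[ 0.4514 -0.3187  0.176 ]
bottle [(0.68, array([ 0.4516, -0.3243,  0.046 ]))]
bottle_cap [(0.7, array([ 0.5332, -0.3166,  0.046 ]))]
scene bar top [0.1186 0.1221]Traceback (most recent call last):
  File "<stdin>", line 9, in <module>
    return _quantile_unchecked(
        a, q, axis, out, overwrite_input, method, keepdims, weights)
    return _ureduce(a,
                    func=_quantile_ureduce_func,
    ...<5 lines>...
                    overwrite_input=overwrite_input,
                    method=method)
    r = func(a, **kwargs)
    result = _quantile(arr,
                       quantiles=q,
    ...<2 lines>...
                       out=out,
                       weights=wgt)
    slices_having_nans = np.isnan(arr[-1, ...])
                                  ~~~^^^^^^^^^
IndexError: index -1 is out of bounds for axis 0 with size 0
```

View pics/w8.png

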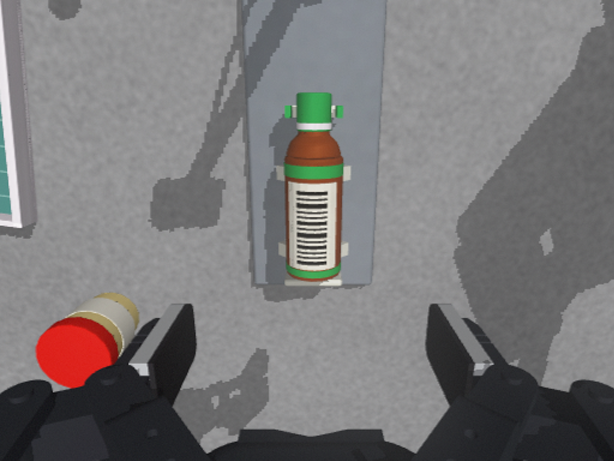

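The bottle sits centred in the saddles at (315,200), cap in the yoke, barcode up. The gate bar is about 2.6 mm lower than at the start, so the gate is shut.

```bash
python3 -c "
from plant import ctrl
print(ctrl.sign_off())"
```

```text
the job is handed in; nothing more can be done
None
```

The bottle lies in the scanner cradle, let go, with its barcode within about 5° of straight up and its cap towards the post; the gate is shut, and I handed the job in at about 18 s of the 64 s allowed (no verdict was returned).

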